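Take the press-and-turn safety cap off the solvent canister

ROBOT

A 6-joint arm with a two-finger parallel gripper is mounted at the origin on the work surface. World frame = base frame: x ahead of the robot, y to its left, z up, the work surface at z = 0. Lengths are in mm, angles in rad, forces in N, time in s.
With the tool pointing down it reaches from about 375 to 975 mm from the base axis. Payload 3.8 kg.
Tool frame: the origin (TCP) lies at the very end of the fingers, on their centre line; the grasp point (between the pads) lies 19 mm behind it; z points along the fingers, y is the line along which they close (so a half turn about z gives the same grasp; the last joint's range is limited). The gripper opens to 88 mm and grips with 3 to 60 N. Pads are 18 mm wide; open, the fingers measure 123 mm over their backs; the gripper's body (75 mm by 187 mm) begins 45 mm behind the grasp point.
Start: joints at [1.218, 0.264, 1.604, -0, 1.274, -0.037], TCP at [209.637, 641.615, 238.706] pointing down, gripper open.
Joint ranges: [-2.63, 2.63], [-0.94, 2.18], [0.31, 2.57], [-1.31, 4.45], [0, 2.66], [-2.55, 2.55]. Speed limits (rad/s): [2.57, 2.57, 3.14, 3.14, 3.14, 3.14].

INTERFACE

Orientations are given as a unit quaternion [x, y, z, w].
In Python, from rig import ctrl gives the robot as it stands. Calls block until the motion is done:
- ctrl.movep(position, orientation): joint-space move of the TCP to a pose.
- ctrl.movel(position, orientation=None, velocity=150, f_stop=None): straight line of the TCP; orientation=None keeps the orientation; velocity is the mean speed in mm/s. With f_stop (N) it stops when the force on the tool has changed by that much, and returns True; else False.
- ctrl.move_j(angles): joint-space move.
- ctrl.command_gripper(opening, effort=None): finger opening in mm; effort is the grip in N (None keeps the last); returns when the fingers have stopped.
- ctrl.dwell(seconds).
- ctrl.solve_ik(position, orientation): joint angles nearest the present ones, or None.
- ctrl.get_image(name): name is "scene" or "top" or "wrist"; returns a dict with "frame" (400x640x3 uint8, red, green, blue), "range_z" (400x640 float32, mm along the optical axis (not along the pixel's ray), 0 where there is no reading), "vfov" (degrees; the focal length in pixels is half the picture's height over the tangent of half this angle, whatever the lens; pixels are square), "cx", "cy" (the principal point, pixels), "dist" ([k1, k2, p1, p2, k3] as OpenCV has them; the pictures are not rectified), "cam_to_world" (4x4, takes a point from camera to world coordinates). Camera axes: x right, y down, z forward; pixel columns grow to the right and rows downward; lengths in mm; the calibration is good to about 2 mm. A picture is of the moment at which its call begins.
A pose or a line that the arm cannot do raises ctrl.Unreachable and nothing moves.
- ctrl.hand_in(): hands the job in; it is judged then, once.
Readings, each from a call of its own:
- ctrl.read_time(): time.
- ctrl.read_qpos(): joint angles.
- ctrl.read_qd(): joint speeds.
- ctrl.read_joint_torque(): joint torques, N m.
- ctrl.read_eef_pos(): TCP position.
- ctrl.read_eef_rot(): TCP orientation.
- ctrl.read_contact_force(): force on the tool from outside, world axes, zero at the start.
- ctrl.read_torque(): the same for the moment, N m.
- ctrl.read_grip_width(): finger opening in mm.
- ctrl.read_grip_force(): force on a finger pad.
Only numpy, scipy, OpenCV 4.12 (cv2) and the standard library are available. Lean on these libraries where they do the work, as an engineer would, in place of code of your own. Each camera call takes 0.05 s, during which the arm holds its last target. There are 200 camera calls.

TASK

Open the white canister standing in the bench bracket: push its safety cap down against the spring and, keeping it down, turn it anticlockwise (seen from above) until it comes up against its stop, then lift it off and set it down gently, right way up, flat in the empty blue tray. Feel your way: do not press hard on the cap once it has bottomed, do not force it round, do not drop it, and leave the other things on the bench where they are.

Things in the scene. Friction and masses are not known exactly. Their poses are not given: they have to be found in the camera images.
- cap_grip (a point): Grey round ribbed safety cap, 60 g, 56 mm across, 25 mm high, with an upright grip bar on its top plate, 46 long, 14 thick, 24 mm high. The point is the bar's centre: 12 mm above the top plate, 37 mm above the cap's lower rim, on the cap's axis. x along the bar, y across it (pinch across y), z up. Locked on the canister at the start. Over 60 N on the canister, all contacts added, damages it: say 16 N down plus about 0.5 N m of twist.
- cap_plate (a point): Centre of the cap's top plate, at the foot of the bar; axes as cap_grip. A spring pushes the locked cap up with 6 N, plus 1.5 N per mm pressed. About 3.5 to 4 mm down (12 N) its notches come free; at about 5 mm (14 N) it bottoms on the rigid neck. Kept down, it turns anticlockwise seen from above to a hard stop, 40 to 85 degrees from its start: where differs each time and does not show from outside.
- cap_rim (a point): Centre of the cap's lower rim, 25 mm below cap_plate; axes as cap_grip. Let up at the turning stop, the cap is raised about 4 mm by the spring and then lifts straight off; let up more than about 7 degrees before the stop, it is still held. Not pressed, it turns only some way and then locks. It has 1.5 to 2 mm of sideways play on the neck.
- neck (a point): Top centre of the white canister's rigid neck, under the cap, 128 mm above the bench. Canister 100 x 100 mm, 97 mm high plus a low cone, in a steel bracket 150 x 130 mm, fixed: it cannot move or turn. z up, the bracket's 150 mm side along x. With the cap locked the bar lies along this x and cap_grip is 22 mm above this point.
- tray_in (a point): Centre of the inner floor of the empty blue plastic tray, fixed to the bench: outside 160 mm (its x) x 140 mm (its y), 28 mm high, walls and floor 4 mm thick; z up. A cap that stands in it has cap_grip 37 mm above this point.
- bottle_mid (a point): Bystander: white round bottle with a plain cap, 60 mm across, 150 mm high, standing loose; the point is half-way up.
- motor_mid (a point): Bystander: black square motor, 56 x 56 x 50 mm with a short upright shaft (top 72 mm above the bench), loose; the point is 25 mm above its underside.
- driver_grip (a point): Bystander: screwdriver, 200 mm long, lying loose; the point is on its handle, x along the tool.
Things that resemble listed ones, but are neither listed nor needed, are in the scene too. What is meant by the part that bears tray_in is not orange, and is the smaller of those in its own colour.

How it is judged (in metres and radians):
On the way, in this order (a step that is already met when the one before it is completed fails the run):
1. the cap is pressed down against its spring, at least 2.5 mm below its locked height (z of cap_grip in the frame of neck below 0.0195 m), for 0.1 s.
2. the cap, still on the neck, has been turned at least 37 degrees (angle between the x axis of cap_grip and the x axis of neck, either way round above 0.65 rad and horizontal distance between cap_grip and neck below 0.006 m and z of cap_grip in the frame of neck below 0.03 m), for 0.1 s.
3. the cap is lifted clear of the neck (distance between cap_grip and neck above 0.045 m), for 0.05 s.
At the end, for the whole second after the job is handed in: The cap stands right way up (tilt below 0.1 rad) on the floor of the blue tray (its grip centre 34 to 40 mm above the floor, within 70 mm of the tray's middle), at rest and released (z of cap_grip in the frame of tray_in between 0.034 and 0.04 m and horizontal distance between cap_grip and tray_in below 0.07 m and angle between cap_grip's own z axis and vertical below 0.1 rad and linear speed of cap below 0.02 m/s and contact force between the fingers and cap below 0.1 N); the robot touches nothing.
It fails at once if more than 60 N between the cap and the canister, all contacts added (pressed, twisted or pulled too hard) (contact force between cap and canister above 60 N).
It fails at once if the cap is dropped or thrown (faster than 0.6 m/s with no finger on it) (linear speed of cap above 0.6 m/s and contact force between the fingers and cap below 0.1 N).
It fails at once if a bystander is moved more than 30 mm (distance of any of bottle_mid, motor_mid, driver_grip from where it was at the start of the episode above 0.03 m).
It also fails if it takes over 70 s, if anything falls off the work surface, if the arm or the gripper's body presses on something with over 40 N, if the wrist force passes 120 N, or if a joint passes its speed limit or range.

## Working session

There is one attempt and no reset: what is moved stays moved. The work goes in short steps, each a Python script; the robot and the scene stay as the last script left them, time stands still between calls to the robot, and variables do not carry over. Pictures are saved under pics/ and viewed, at most 10 in all, crops included, and the job is handed in when it is done.

```bash
mkdir -p pics; cat > h.py <<'E'
import numpy as np, cv2
from rig import ctrl
def K(im):
    h=im["frame"].shape[0]; f=h/2/np.tan(np.radians(im["vfov"])/2)
    return np.array([[f,0,im["cx"]],[0,f,im["cy"]],[0,0,1.]])
def rays(im,px):
    p=cv2.undistortPoints(np.array(px,float).reshape(-1,1,2),K(im),np.array(im["dist"],float)).reshape(-1,2)
    return np.c_[p,np.ones(len(p))]
def onplane(im,px,z):
    r=rays(im,px); T=np.array(im["cam_to_world"]); d=r@T[:3,:3].T; o=T[:3,3]
    return o+d*((z-o[2])/d[:,2])[:,None]
def depth(im,px):
    r=rays(im,px); T=np.array(im["cam_to_world"])
    d=np.array([im["range_z"][int(v),int(u)] for u,v in px])
    return (r*d[:,None])@T[:3,:3].T+T[:3,3]
def save(im,n): cv2.imwrite("pics/"+n+".png",im["frame"][:,:,::-1])
E
python3 - <<'E'
from h import *
import pickle
for n in("scene","top"):
    im=ctrl.get_image(n); save(im,n+"0"); pickle.dump(im,open(n+".pkl","wb"))
    print(n,im["vfov"],im["cx"],im["cy"],im["dist"],np.round(im["cam_to_world"],3).tolist(),(im["range_z"]>0).mean())
E
```

```text
scene 52.3042024373884 320.41617039345255 202.73482033439524 [0.00459173 0.         0.         0.         0.        ] [[-0.858, 0.309, -0.411, 973.024], [0.514, 0.504, -0.694, 748.832], [-0.007, -0.806, -0.591, 747.537], [0.0, 0.0, 0.0, 1.0]] 0.99609375
top 54.339948356960285 323.81278609981666 195.4042428295741 [-0.03515404  0.          0.          0.          0.        ] [[-0.01, -0.985, 0.172, 346.368], [-1.0, 0.009, -0.009, 5.081], [0.008, -0.172, -0.985, 1160.266], [0.0, 0.0, 0.0, 1.0]] 0.99599609375
```

View pics/scene0.png

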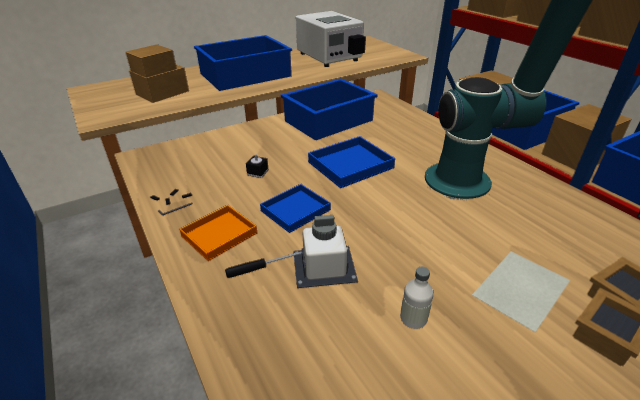

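View pics/top0.png

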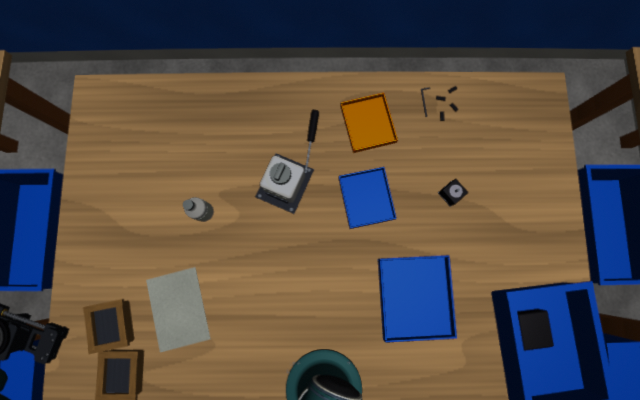

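Scene: the canister is at top px (284,182), with its cap at (280,173). Tray candidates in the top picture are orange (368,123), small blue (367,198), large blue (417,298) and a deep blue box (550,340). The one at (367,198) fits, being blue and the smallest; I'll check its size and look at an enlarged crop.

```bash
python3 - <<'E'
from h import *
import pickle
im=pickle.load(open("top.pkl","rb")); f=im["frame"]
hsv=cv2.cvtColor(f,cv2.COLOR_RGB2HSV)
m=cv2.inRange(hsv,(105,150,40),(130,255,255))
for r in [(330,160,70,75),(370,248,95,100)]:
    q=np.zeros_like(m); x,y,w,h=r; q[y:y+h,x:x+w]=m[y:y+h,x:x+w]
    c=max(cv2.findContours(q,cv2.RETR_EXTERNAL,2)[0],key=cv2.contourArea)
    P=onplane(im,c.reshape(-1,2),28)[:,:2].astype(np.float32)
    print("blue",cv2.minAreaRect(P))
# bracket (dark steel + canister) on plane 
g=hsv[140:225,245:325]
z=depth(im,[(u,v) for v in range(140,225) for u in range(245,325)]).reshape(85,80,3)
mm=((z[:,:,2]>85)).astype(np.uint8); P=z[mm>0][:,:2].astype(np.float32); print("can",cv2.minAreaRect(P),z[...,2].max())
t=z[z[...,2]>120]; print("cap top",len(t),cv2.minEnclosingCircle(t[:,:2].astype(np.float32)),np.median(t,0))
t=z[z[...,2]>142]; print("bar",len(t),cv2.minAreaRect(t[:,:2].astype(np.float32)) if len(t) else 0,np.median(t,0))
for n,p in dict(bottle=(192,204),motor=(454,191),driver=(313,125)).items(): print(n,depth(im,[p]))
cv2.imwrite("pics/crop.png",cv2.resize(f[90:240,240:440,::-1],None,fx=4,fy=4,interpolation=2))
E
```

```text
blue ((538.4005737304688, -132.55792236328125), (158.45298767089844, 138.73776245117188), 11.097784042358398)
blue ((246.8683319091797, -266.6551818847656), (230.26670837402344, 204.73472595214844), 2.0452094078063965)
can ((510.34698486328125, 53.4302978515625), (317.8167724609375, 126.09457397460938), 38.06888198852539) 1160.2659535193995
cap top 397 ((478.07611083984375, 68.60334014892578), 146.22650146484375) [582.04902979 109.99196633 138.89191138]
bar 149 ((472.51971435546875, 71.9250717163086), (282.8764953613281, 38.866249084472656), 20.094383239746094) [578.78813347 110.41843404 160.94175855]
bottle [[502.71482426 342.16719941 149.14616156]]
motor [[ 549.83671606 -385.61677209   49.08373253]]
driver [[762.58810468  25.23826622  26.17006878]]
```

View pics/crop.png

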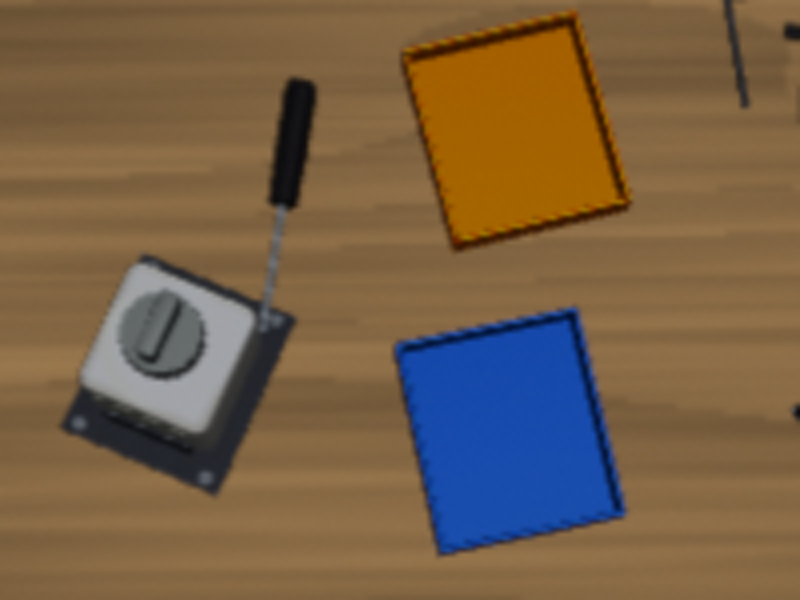

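```bash
cat >> h.py <<'E'
from scipy.spatial.transform import Rotation as R
def down(psi): # tool x at angle psi (deg), z down
    return (R.from_euler('z',psi,degrees=True)*R.from_euler('x',180,degrees=True)).as_quat()
E
python3 - <<'E'
from h import *
import pickle
im=pickle.load(open("top.pkl","rb"))
pts=[(u,v) for v in range(150,200) for u in range(262,302)]
z=depth(im,pts)
for lo,hi in((130,145),(155,170)):
    t=z[(z[:,2]>lo)&(z[:,2]<hi)]; print(len(t),np.median(t,0),cv2.minAreaRect(t[:,:2].astype(np.float32)))
print(R.from_quat(ctrl.read_eef_rot()).as_matrix().round(2).tolist())
for psi in (-25,155):
    for d in (0,50,90,100):
        print(psi,d,[None if q is None else np.round(q,2).tolist() for q in [ctrl.solve_ik([580,110,140],down(psi+d))]])
p=ctrl.read_eef_pos()
E
```

```text
234 [584.5330885  109.79105666 137.23645488] ((586.4088745117188, 114.27395629882812), (55.802894592285156, 52.71926498413086), 71.21919250488281)
95 [586.97238086 113.21400276 160.61274029] ((588.0839233398438, 114.17395782470703), (14.313299179077148, 45.533843994140625), 66.19139862060547)
[[-0.95, 0.31, -0.0], [0.31, 0.95, -0.0], [0.0, -0.0, -1.0]]
-25 0 [[0.15, 0.19, 1.89, -0.0, 1.07, 2.15]]
-25 50 [[0.15, 0.19, 1.89, -0.0, 1.07, 1.28]]
-25 90 [[0.15, 0.19, 1.89, -0.0, 1.07, 0.58]]
-25 100 [[0.15, 0.19, 1.89, -0.0, 1.07, 0.41]]
155 0 [[0.15, 0.19, 1.89, 0.0, 1.07, -0.99]]
155 50 [[0.15, 0.19, 1.89, 0.0, 1.07, -1.86]]
155 90 [None]
155 100 [None]
```

```bash
python3 - <<'E'
from h import *
import pickle
ctrl.movel([209.6,641.6,340]) 
ctrl.movep([588,114,300],down(-24))
print(ctrl.read_eef_pos(),ctrl.read_time())
im=ctrl.get_image("wrist"); save(im,"w1"); pickle.dump(im,open("w1.pkl","wb")); print(np.round(im["cam_to_world"],2).tolist(),im["vfov"])
pts=[(u,v) for v in range(0,400,2) for u in range(0,640,2)]
z=depth(im,pts)
near=np.hypot(z[:,0]-588,z[:,1]-114)<45
for lo,hi in((130,145),(156,168)):
    t=z[near&(z[:,2]>lo)&(z[:,2]<hi)]; print(len(t),np.median(t,0),cv2.minAreaRect(t[:,:2].astype(np.float32)),cv2.minEnclosingCircle(t[:,:2].astype(np.float32)))
E
```

```text
[587.93805718 114.59153801 299.96042538] 3.2417
[[-0.4, -0.87, -0.28, 659.32], [-0.91, 0.39, 0.12, 82.1], [0.0, 0.31, -0.95, 447.07], [0.0, 0.0, 0.0, 1.0]] 58.57099760479781
548 [590.55931925 109.98515643 139.14499131] ((589.041015625, 112.20472717285156), (55.5968017578125, 54.762203216552734), 75.02345275878906) ((587.7363891601562, 112.02523803710938), 28.771678924560547)
217 [588.90831642 111.32589918 162.87066122] ((587.6473999023438, 111.62474060058594), (11.815866470336914, 45.419281005859375), 65.96823120117188) ((587.2549438476562, 110.8934326171875), 22.907958984375)
```

View pics/w1.png

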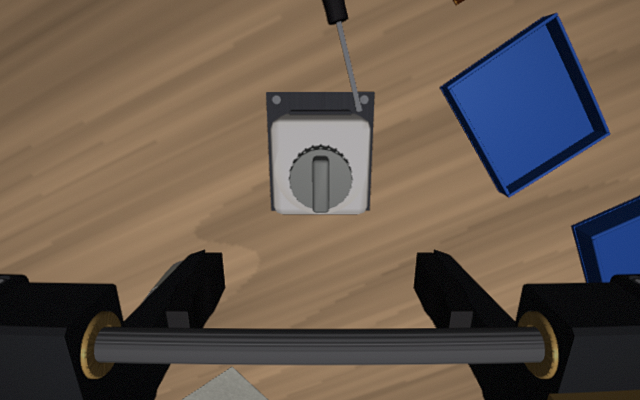

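The wrist view shows the cap at px (320,180) with its bar vertical in the picture, so the tool yaw matches. The cap measures at (588,112), with plate z about 138 and bar top about 162, as the given sizes require. Going down to feel for the plate.

```bash
python3 - <<'E'
from h import *
f=lambda:(np.round(ctrl.read_eef_pos(),2).tolist(),np.round(ctrl.read_contact_force(),2).tolist(),np.round(ctrl.read_torque(),3).tolist(),round(ctrl.read_time(),2))
q=down(-24)
ctrl.command_gripper(36,5)
ctrl.movel([588,112,180],q,120)
ctrl.dwell(.2); print(f())
hit=ctrl.movel([588,112,134.5],q,15,f_stop=2.5); print("touch",hit,f())
z=ctrl.read_eef_pos()[2]
ctrl.movel([588,112,z+1.5],q,10); print(f())
ctrl.command_gripper(5,5); ctrl.dwell(.2); print("grip5",ctrl.read_grip_width(),ctrl.read_grip_force(),f())
E
```

```text
([588.63, 112.11, 181.05], [-0.05, 0.23, -0.14], [0.039, 0.161, 0.039], 5.53)
touch True ([588.02, 112.01, 138.41], [-0.89, -0.42, 4.92], [0.012, 0.257, -0.035], 7.96)
([587.66, 111.94, 139.49], [-0.53, -0.11, 0.5], [-0.001, 0.142, -0.037], 8.39)
grip5 14.064924230081276 4.9998364225029945 ([588.19, 112.52, 139.92], [1.46, 4.2, -2.03], [0.695, -0.108, -0.002], 9.05)
```

```bash
python3 - <<'E'
from h import *
f=lambda:(np.round(ctrl.read_eef_pos(),2).tolist(),np.round(ctrl.read_contact_force(),2).tolist(),np.round(ctrl.read_torque(),3).tolist(),round(ctrl.read_time(),2))
q=down(-24)
for k in (1,2):
    ctrl.movel([588+.407*k,112+.914*k,139.9],q,10); ctrl.dwell(.2); print(k,f())
    if np.hypot(*ctrl.read_contact_force()[:2])<1.2: break
ctrl.command_gripper(5,40); ctrl.dwell(.2); print("grip40",ctrl.read_grip_width(),ctrl.read_grip_force(),f())
E
```

```text
1 ([588.29, 112.7, 139.92], [0.1, 1.95, -0.26], [0.287, 0.196, -0.0], 9.5)
2 ([588.46, 113.04, 139.92], [-2.36, -4.32, 2.94], [-0.745, 0.615, 0.042], 9.95)
grip40 13.628769543950657 40.000646095722914 ([588.57, 113.23, 139.88], [-2.72, -4.49, 2.06], [-0.782, 0.591, 0.029], 10.37)
```

```bash
python3 - <<'E'
from h import *
f=lambda:(np.round(ctrl.read_eef_pos(),2).tolist(),np.round(ctrl.read_contact_force(),2).tolist(),np.round(ctrl.read_torque(),3).tolist(),round(ctrl.read_time(),2))
q=down(-24); x,y=588.5,113.2
ctrl.movel([x,y,139.9],q,10); ctrl.dwell(.15); print(f())
zc=139.9
while zc>131:
    zc-=.5; ctrl.movel([x,y,zc],q,10); ctrl.dwell(.1); s=f(); print(round(zc,1),s)
    if s[1][2]>12.6 : break
E
```

```text
([588.51, 113.2, 139.89], [-2.22, -2.93, 1.02], [-0.466, 0.387, -0.013], 10.77)
139.4 ([588.68, 113.3, 139.8], [-3.48, -3.35, 5.5], [-0.419, 0.607, 0.025], 11.12)
138.9 ([588.72, 113.34, 139.39], [-3.25, -2.3, 5.24], [-0.346, 0.644, -0.013], 11.47)
138.4 ([588.74, 113.34, 139.04], [-2.5, -2.62, 6.94], [-0.404, 0.694, 0.001], 11.82)
137.9 ([588.73, 113.33, 138.66], [-2.95, -3.41, 6.61], [-0.46, 0.765, -0.041], 12.17)
137.4 ([588.73, 113.34, 138.29], [-2.92, -2.35, 6.94], [-0.468, 0.813, -0.023], 12.52)
136.9 ([588.73, 113.34, 137.89], [-3.74, -2.08, 8.49], [-0.472, 0.841, 0.03], 12.87)
136.4 ([588.75, 113.33, 137.53], [-4.27, -3.12, 8.5], [-0.385, 0.873, 0.01], 13.22)
135.9 ([588.76, 113.35, 137.14], [-4.55, -2.5, 8.82], [-0.471, 0.88, -0.001], 13.57)
135.4 ([588.74, 113.34, 136.74], [-5.74, -2.6, 9.73], [-0.506, 0.918, -0.046], 13.92)
134.9 ([588.75, 113.35, 136.38], [-4.88, -3.44, 9.42], [-0.479, 1.03, 0.041], 14.27)
134.4 ([588.78, 113.34, 135.98], [-5.28, -3.72, 11.14], [-0.481, 1.067, 0.035], 14.62)
133.9 ([588.77, 113.36, 135.62], [-4.98, -3.13, 11.12], [-0.458, 1.132, -0.032], 14.97)
133.4 ([588.79, 113.35, 135.21], [-5.49, -3.65, 12.37], [-0.47, 1.136, 0.011], 15.32)
132.9 ([588.75, 113.35, 134.82], [-6.28, -4.46, 12.51], [-0.502, 1.176, -0.006], 15.67)
132.4 ([588.79, 113.36, 134.82], [-7.25, -3.72, 14.91], [-0.569, 1.376, 0.029], 16.02)
```

```bash
python3 - <<'E'
from h import *
def yaw():
    m=R.from_quat(ctrl.read_eef_rot()).as_matrix(); return np.degrees(np.arctan2(m[1,0],m[0,0]))
x,y,z=588.0,112.9,132.6
ctrl.movel([x,y,z],down(-24),10)
print(ctrl.read_contact_force().round(1) if hasattr(ctrl.read_contact_force(),'round') else ctrl.read_contact_force(),yaw(),ctrl.read_torque())
d=0
while d<91:
    d+=3 if d<36 else 2
    ctrl.movel([x,y,z],down(-24+d),8); ctrl.dwell(.12)
    t=np.mean([(ctrl.dwell(.02),ctrl.read_torque()[2])[1] for _ in range(3)]); F=np.array(ctrl.read_contact_force())
    print(d,"yaw+%.1f Mz %.3f"%(yaw()+24,t),F.round(1),np.round(ctrl.read_eef_pos(),1),round(ctrl.read_time(),1))
    if abs(t)>.2 or F[2]>17 or np.hypot(F[0],F[1])>14: break
E
```

```text
[-4.4 -1.8 11.9] -24.003908963263555 [-0.36787505  1.07231151  0.00794656]
3 yaw+3.0 Mz 0.019 [-4.4 -2.3 12.6] [589.1 113.4 134.9] 16.7
6 yaw+6.0 Mz 0.027 [-3.7 -1.3 11.8] [589.3 113.5 135. ] 17.1
9 yaw+9.0 Mz 0.041 [-3.  -1.6 11.5] [589.5 113.7 135.1] 17.5
12 yaw+12.0 Mz 0.068 [-3.2 -1.9 12.1] [589.7 113.8 135.2] 17.9
15 yaw+15.0 Mz 0.017 [-3.1 -1.3 12.3] [589.9 113.9 135.3] 18.4
18 yaw+18.0 Mz 0.048 [-2.1 -2.1 12.2] [590.  113.9 135.3] 18.8
21 yaw+21.0 Mz 0.012 [-2.3  1.2 12.4] [590.1 114.  135.4] 19.2
24 yaw+24.0 Mz 0.064 [-2.2 -0.  11.1] [590.2 114.1 135.4] 19.6
27 yaw+27.0 Mz 0.025 [-2.5  0.1 11.8] [590.2 114.1 135.4] 20.0
30 yaw+30.0 Mz -0.017 [-2.7 -0.4 11.6] [590.1 114.2 135.4] 20.4
33 yaw+33.0 Mz 0.007 [-2.5  0.9 11.8] [590.1 114.2 135.4] 20.9
36 yaw+36.0 Mz 0.012 [-2.4 -0.2 12.4] [590.1 114.2 135.4] 21.3
38 yaw+38.0 Mz -0.038 [-3.6  0.3 11.8] [590.1 114.2 135.4] 21.7
40 yaw+40.0 Mz -0.092 [-3.1  0.8 12.3] [589.9 114.2 135.3] 22.1
42 yaw+42.0 Mz -0.145 [-3.4 -0.  12.7] [589.6 114.  135.3] 22.5
44 yaw+44.0 Mz -0.186 [-3.7 -1.  13.1] [589.2 113.7 135.3] 22.9
46 yaw+46.0 Mz -0.200 [-5.9 -2.2 13.9] [588.8 113.4 135.2] 23.4
48 yaw+47.9 Mz -0.465 [-5.7 -2.5 14.9] [588.7 113.3 135.2] 23.8
```

Mz jumped to -0.47 N·m between 46° and 48°, which looks like the hard stop. I'll ease off the twist, then check the grip and the bar before letting up.

```bash
python3 - <<'E'
from h import *
f=lambda:(np.round(ctrl.read_eef_pos(),2).tolist(),np.round(ctrl.read_contact_force(),2).tolist(),np.round(ctrl.read_torque(),3).tolist(),round(ctrl.read_time(),2))
x,y,z=588.0,112.9,132.6
q=down(-24+46.5)
ctrl.movel([x,y,z],q,8); ctrl.dwell(.15); print(f(),ctrl.read_grip_width(),ctrl.read_grip_force())
im=ctrl.get_image("wrist"); cv2.imwrite("pics/w2.png",cv2.resize(im["frame"][100:400,120:520,::-1],None,fx=2,fy=2))
E
```

```text
([588.63, 113.29, 135.19], [-5.52, -1.99, 15.17], [-0.546, 1.283, -0.183], 24.17) 13.766717970632023 40.00320928171277
```

View pics/w2.png

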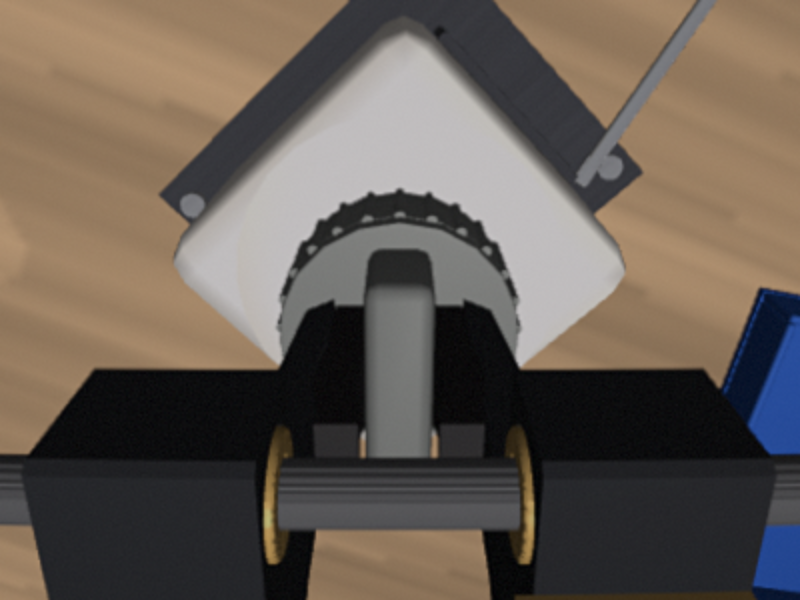

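The bar (crop px 400,350) is still square between the fingers, and the canister appears turned about 46° under it, so the cap turned with the gripper. Letting up slowly.

```bash
python3 - <<'E'
from h import *
f=lambda:(np.round(ctrl.read_eef_pos(),2).tolist(),np.round(ctrl.read_contact_force(),2).tolist(),np.round(ctrl.read_torque(),3).tolist(),round(ctrl.read_time(),2))
x,y,zc=588.2,113.0,132.6
q=down(-24+46.5)
while zc<150:
    zc+=1.2; ctrl.movel([x,y,zc],q,12); ctrl.dwell(.08); s=f(); print(round(zc,1),s)
    if s[1][2]<-4: print("HELD"); break
E
```

```text
133.8 ([588.64, 113.25, 135.46], [-4.81, -3.96, 11.52], [-0.508, 1.002, -0.161], 24.55)
135.0 ([588.6, 113.23, 136.03], [-2.88, -1.93, 8.12], [-0.525, 0.744, -0.205], 24.88)
136.2 ([588.6, 113.22, 136.81], [-2.79, -2.53, 6.29], [-0.388, 0.61, -0.175], 25.22)
137.4 ([588.58, 113.23, 137.65], [-0.36, -0.99, 4.2], [-0.273, 0.341, -0.215], 25.55)
138.6 ([588.48, 113.18, 138.67], [-0.01, -0.35, 3.12], [-0.156, 0.098, -0.219], 25.88)
139.8 ([588.37, 113.09, 139.79], [1.61, -0.1, 0.76], [-0.111, -0.137, -0.14], 26.22)
141.0 ([588.25, 113.07, 140.85], [2.03, -0.16, -0.64], [-0.029, -0.263, -0.173], 26.55)
142.2 ([588.11, 113.07, 142.03], [2.06, 0.13, -2.65], [0.03, -0.376, -0.196], 26.88)
143.4 ([587.92, 113.11, 143.14], [2.89, 1.21, -4.17], [0.152, -0.291, -0.23], 27.22)
HELD
```

```bash
python3 - <<'E'
from h import *
f=lambda:(np.round(ctrl.read_eef_pos(),2).tolist(),np.round(ctrl.read_contact_force(),2).tolist(),np.round(ctrl.read_torque(),3).tolist(),round(ctrl.read_time(),2))
x,y,zc=587.9,113.1,143.4
for d in (45.5,44.5,43.5):
    ctrl.movel([x,y,zc],down(-24+d),8); ctrl.dwell(.15); s=f(); print(d,s)
    if abs(s[2][2])<.06: break
q=down(-24+d)
while zc<165:
    zc+=1.2; ctrl.movel([x,y,zc],q,15); ctrl.dwell(.06); s=f(); print(round(zc,1),s)
    if s[1][2]<-5: print("HELD"); break
E
```

```text
45.5 ([587.81, 113.19, 143.52], [1.57, 1.37, -2.29], [0.181, -0.195, -0.101], 27.62)
44.5 ([587.8, 113.13, 143.53], [0.81, 2.18, -0.84], [0.204, 0.04, -0.061], 28.02)
43.5 ([587.81, 112.98, 143.46], [0.63, 0.8, -0.96], [0.108, 0.147, -0.066], 28.42)
144.6 ([587.93, 112.98, 144.64], [0.61, -0.02, -0.36], [0.061, 0.164, -0.028], 28.73)
145.8 ([587.91, 113.04, 145.85], [0.59, -0.1, -0.91], [0.002, 0.157, 0.004], 29.03)
147.0 ([587.91, 113.09, 147.07], [-0.24, 0.01, -0.53], [-0.038, 0.153, 0.045], 29.34)
148.2 ([587.88, 113.08, 148.23], [-0.63, 0.78, -0.59], [-0.025, 0.163, 0.032], 29.65)
149.4 ([587.93, 113.08, 149.5], [-0.05, -0.46, -0.15], [-0.045, 0.127, -0.008], 29.96)
150.6 ([587.95, 113.11, 150.68], [0.73, -0.16, -1.3], [0.04, 0.134, -0.047], 30.27)
151.8 ([587.92, 113.09, 151.85], [0.58, -0.24, -1.22], [0.02, 0.169, 0.034], 30.57)
153.0 ([587.94, 113.12, 153.07], [0.64, -0.07, -0.93], [-0.077, 0.159, 0.066], 30.88)
154.2 ([587.96, 113.12, 154.27], [0.52, -0.37, -0.72], [-0.01, 0.121, 0.077], 31.19)
155.4 ([587.95, 113.12, 155.46], [0.07, -0.26, -0.51], [-0.065, 0.173, -0.02], 31.5)
156.6 ([587.93, 113.1, 156.66], [0.46, 0.17, -0.73], [-0.004, 0.198, 0.029], 31.81)
157.8 ([587.94, 113.1, 157.86], [-0.09, 0.06, -0.55], [-0.043, 0.108, -0.016], 32.12)
159.0 ([587.96, 113.13, 159.07], [-0.15, -0.23, -0.7], [-0.023, 0.088, -0.043], 32.42)
160.2 ([587.95, 113.08, 160.26], [-0.24, -0.26, -0.97], [0.01, 0.146, -0.022], 32.73)
161.4 ([587.92, 113.1, 161.47], [0.3, 0.32, -0.44], [-0.03, 0.148, 0.025], 33.04)
162.6 ([587.93, 113.12, 162.66], [-0.8, 0.08, -0.64], [-0.021, 0.098, -0.033], 33.35)
163.8 ([587.94, 113.09, 163.86], [-0.57, -0.45, -1.63], [-0.022, 0.146, -0.013], 33.66)
165.0 ([587.95, 113.11, 165.1], [-0.88, -0.25, -1.18], [-0.007, 0.155, -0.044], 33.97)
166.2 ([587.98, 113.09, 166.27], [-0.58, -0.14, -0.06], [-0.044, 0.161, 0.029], 34.27)
```

The cap is free. Carrying it to the tray and lowering it gently.

```bash
python3 - <<'E'
from h import *
f=lambda:(np.round(ctrl.read_eef_pos(),2).tolist(),np.round(ctrl.read_contact_force(),2).tolist(),np.round(ctrl.read_torque(),3).tolist(),round(ctrl.read_time(),2))
q=down(19.5)
ctrl.movel([588,113,235],q,120)
ctrl.movel([538.4,-132.6,235],q,150)
ctrl.movel([538.4,-132.6,45],q,100); ctrl.dwell(.2); print(f(),ctrl.read_grip_width())
hit=ctrl.movel([538.4,-132.6,24],q,10,f_stop=2.0); print(hit,f())
im=ctrl.get_image("wrist"); save(im,"w3")
E
```

```text
([538.63, -132.68, 45.35], [-0.33, -0.2, -0.59], [-0.053, 0.174, -0.027], 39.07) 14.05055226775791
True ([538.46, -132.55, 30.85], [0.38, 0.38, 3.46], [-0.045, 0.139, 0.021], 40.41)
```

View pics/w3.png

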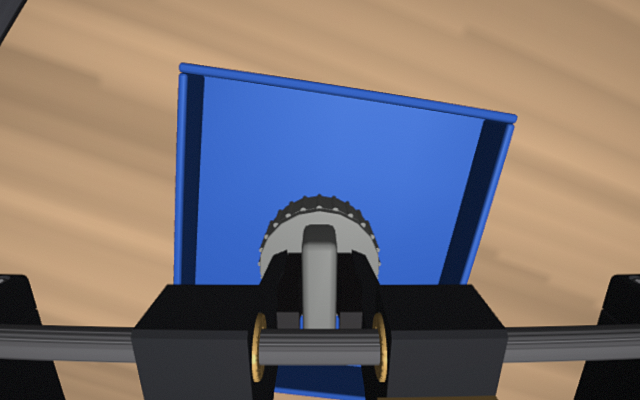

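The cap (px 320,250) is upright in the tray, and contact came at TCP 30.9 against the expected 30.5. Releasing it and backing off.

```bash
python3 - <<'E'
from h import *
q=down(19.5)
ctrl.command_gripper(34,5); ctrl.dwell(.2)
ctrl.movel([538.4,-132.6,60],q,30)
ctrl.movel([538.4,-132.6,230],q,120); ctrl.dwell(.3)
print(ctrl.read_time(),ctrl.read_contact_force())
im=ctrl.get_image("wrist"); save(im,"w4")
z=depth(im,[(u,v) for v in range(0,400,2) for u in range(0,640,2)])
n=np.hypot(z[:,0]-538,z[:,1]+132)<45
for lo,hi in((24,36),(48,58)):
    t=z[n&(z[:,2]>lo)&(z[:,2]<hi)]; print(len(t),np.median(t,0),t[:,2].std(),cv2.minAreaRect(t[:,:2].astype(np.float32)))
E
```

```text
44.1667 [ 0.41515609 -0.51305665  0.00800899]
439 [ 539.77049534 -129.39961533   30.03199307] 1.0880797959200783 ((538.8128051757812, -132.55548095703125), (54.257354736328125, 54.7175407409668), 18.679344177246094)
167 [ 539.7708742  -133.08998238   53.9603413 ] 0.9305737294407128 ((538.9764404296875, -133.43161010742188), (43.86959457397461, 11.399147033691406), 19.41446876525879)
```

View pics/w4.png

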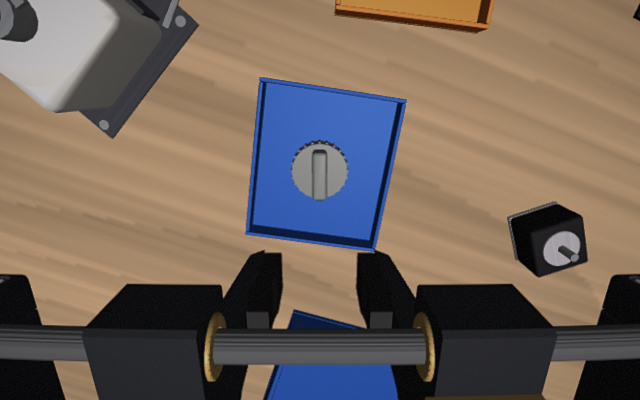

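The cap stands flat and released in the middle of the tray (px 320,172). Its plate reads z about 30 and the bar top about 54, against 29 and 53 expected.

```bash
python3 -c "
from rig import ctrl
print(ctrl.hand_in())"
```

```text
the job is handed in; nothing more can be done
None
```

The cap was pressed, turned about 47° to its stop, lifted off and set upright in the small blue tray; the job was handed in at about 44 s, and no verdict was returned.

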